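Set the polisher's air throttle screw

TASK

Set the air throttle on the polishing bench: turn the T-handled screw on the aluminium block clockwise until it just bottoms on its seat, firmly but without forcing it because the seat is soft, hold it there a moment, then back it off a quarter of a turn and let go. Leave the round knob of the regulator as it is and do not knock the other things about.

Things in the scene. Friction and masses are not known exactly. Their poses are not given: they have to be found in the camera images.
- valve: aluminium throttle block 66 x 66 mm on a steel foot plate 96 x 84 mm, screwed to the bench (cannot move), top face 50 mm above the bench, a brass pipe fitting on its +y and -y sides; origin at the centre of its underside, z up. It may stand left or right of the middle, the regulator on the other side.
- handle (a point): centre of the screw's black T-handle: a flat upright bar 52 mm long (x axis), 10 mm thick (y), 26 mm high (z), centred on the screw's upright axis in the middle of the block. This point is 79 mm above the bench, the bar's underside 66 mm, its top 92 mm. It turns with the screw and does not rise. Seen from above clockwise closes (yaw falls), anticlockwise opens (yaw grows).
- screw: the screw with its T-handle (x along the bar); origin on its axis, 50 mm above the bench. Friction 0.05 N m; it stays where left. It starts 2.0 to 4.3 rad before its seat; where that lies is unseen and differs each time. The seat is soft: from first touch the torque grows 2 N m per rad on top of friction. The quarter turn counts from first touch.
- seat_axis (a point): a point on the screw's axis at the block's top, above the hidden seat. Bottomed: 0.12 N m or more on the seat (0.06 rad past touch), friction not counted, held for 0.2 s. More than 0.44 N m (0.22 rad past touch) ruins the seat. Let go while pressed on the seat, the screw springs back until only 0.05 N m is left.
- regulator_knob (a joint): angle (rad) of the round black ribbed knob, 44 mm across, 32 mm high, on top of the grey regulator block (same size as the valve block, with a dial on its front); reads 0 at the start; leave it alone.
- regulator: grey regulator block, 66 x 66 mm on a foot plate 96 x 84 mm, screwed to the bench, its knob's top 86 mm above the bench; origin at the centre of its underside, z up.
- sprayer: loose white spray bottle 76 mm across with a green trigger head, 182 mm tall; origin at the centre of its underside, z up; leave it alone.
- discs: loose stack of sanding discs, 124 mm across, 22 mm high; origin at the centre of its underside; leave it alone.
- tape: loose roll of masking tape, 90 mm across, 25 mm high, hole 72 mm; origin at the centre of its underside; leave it alone.
- sanding_block: loose rubber sanding block 110 x 62 x 36 mm; origin at the centre of its underside; leave it alone.
- screwdriver: loose screwdriver 180 mm long, lying along its x axis (handle to -x), under 40 mm high; origin at the middle of its underside; leave it alone.
- polisher: loose pneumatic disc polisher standing on its pad, 124 mm across, 92 mm high, a handle along its +x; origin at the centre of its underside; leave it alone.
Mind the look-alikes: they are no part of the job. Leave any orange look-alike of the valve alone.

How it is judged:
On the way, in this order (a step that is already met when the one before it is completed fails the run):
1. the T-handled screw is bottomed: pressed on its seat with at least 0.12 N m, for 0.2 s (contact force between pin and stop above 5.45455 N), for 0.2 s.
2. the screw is backed off a quarter turn from its seat (distance between pin and quarter below 0.0077 m), for 0.2 s.
At the end, for the whole second after the job is handed in: The T-handled screw stands a quarter turn (1.57 rad, within 0.35 rad) anticlockwise of the place where it first touched its seat, at rest and let go (distance between pin and quarter below 0.0077 m and angular speed of screw below 0.1 rad/s).
It fails at once if the screw is forced: more than 0.44 N m on its seat (contact force between pin and stop above 20 N).
It fails at once if the regulator's round knob is turned by more than 0.2 rad (value of joint regulator_knob above 0.2 rad or value of joint regulator_knob below -0.2 rad).
It fails at once if a bystander is moved by more than 30 mm (distance of any of sprayer, discs, tape, sanding_block, screwdriver, polisher from where it was at the start of the episode above 0.03 m).
It also fails if it takes over 72 s, if anything falls off the work surface, if the arm or the gripper's body presses on something with over 40 N, if the wrist force passes 120 N, or if a joint passes its speed limit or range.

ROBOT

A 6-joint arm with a two-finger parallel gripper is mounted at the origin on the work surface. World frame = base frame: x ahead of the robot, y to its left, z up, the work surface at z = 0. Lengths are in m, angles in rad, forces in N, time in s.
With the tool pointing down it reaches from about 0.325 to 0.875 m from the base axis. Payload 4.4 kg.
Tool frame: the origin (TCP) lies at the very end of the fingers, on their centre line; the grasp point (between the pads) lies behind it (r.hold_point_z is the z of the grasp point in the tool frame, in m); z points along the fingers, y is the line along which they close (so a half turn about z gives the same grasp; the last joint's range is limited). The gripper opens to 85 mm and grips with 20 to 120 N. Pads are 22 mm wide; open, the fingers measure 114 mm over their backs; the gripper's body (76 mm by 85 mm) begins 54 mm behind the grasp point. The pads swing forward as they close: fully open they stand 13 mm farther back than shut.
Start: joints at [1.165, 0.207, 1.542, -0, 1.393, -0.15], TCP at [0.145, 0.556, 0.231] pointing down, gripper open.
Joint ranges: [-2.73, 2.73], [-0.86, 2.22], [0.23, 2.46], [-1.11, 4.25], [0.08, 2.63], [-2.82, 2.82]. Speed limits (rad/s): [2.79, 2.79, 3.14, 3.14, 3.14, 3.14].

INTERFACE

Orientations are given as a unit quaternion [x, y, z, w].
In Python, from workcell import r gives the robot as it stands.
- The arm moves only by the tool send_rows, never from a script. Its arguments are lists of equal length, an entry for each row: "rotation": the turn, a rotation vector about the tool's x, y, z in rad, a list of three; "delta_pos": the shift along the tool's x, y, z in mm, a list of three; "gripper": the finger opening in mm, from 0 to 85.4. In form: {"rotation": [[wx, wy, wz], ...], "delta_pos": [[dx, dy, dz], ...], "gripper": [gripper, ...]}. A call has exactly 10 rows; each row shifts and turns the commanded pose from where the row before left it, along the tool's axes as they then stand; what a row does not reach is not made up. A row lasts 1/12 s, in which the tool goes at most 41.7 mm and 7.16 degrees, less where a joint would pass 70% of its speed; a pose out of reach is approached as far as the arm can. A call with a gripper value outside its range is refused whole. The fingers move at their own pace and stop on an object; the grip force is fixed at half the most. Time passes only in rows, so rows that do not move let the fingers close, or fill a call up. It gives the time, the measured TCP pose, the force, the opening and the grip force at its end, in the units of the state.
- r.observe(): the state, without advancing time (a new reading comes with each control period).
- r.capture(name): name is "scene" or "top"; returns (picture, depth): 420x560x3 uint8, blue, green, red; 420x560 float32, m along the optical axis (not along the pixel's ray), 0 where there is no reading.
- r.camera_params(name): a dict with "fx", "fy", "cx", "cy" (pixels), "D" ([k1, k2, p1, p2, k3] as OpenCV has them; the pictures are not rectified), "extrinsics" (4x4, takes a point from world to camera coordinates). Camera axes: x right, y down, z forward; pixel columns grow to the right and rows downward; lengths in m; the calibration is good to about 2 mm. A picture is of the moment at which its call begins. camera_params takes no time and is no camera call.
- r.close_job(): hands the job in; it is judged then, once.
The state is a dict: "clock": time; "qpos": joint angles; "qvel": joint speeds; "joint_torque": joint torques, N m; "position": TCP position; "eef_rot": TCP orientation; "force": force on the tool from outside, world axes, zero at the start; "moment": the same for the moment, N m; "width": finger opening in m; "gripper_force": force on a finger pad.
Only numpy, scipy, OpenCV 4.12 (cv2) and the standard library are available. Lean on these libraries where they do the work, as an engineer would, in place of code of your own. Each camera call takes 0.05 s, during which the arm holds its last target. There are 200 camera calls.

## Working session

There is one attempt and no reset: what is moved stays moved. The work goes in short steps, Python scripts to look and compute and a tool call to move; the robot and the scene stay as the last step left them, time stands still between calls to the robot, and variables do not carry over. Pictures are saved under pics/ and viewed, at most 10 in all, crops included, and the job is handed in when it is done.

Besides the shell and the picture viewer there is one more tool, called in YAML: its name, and indented under it one key for each argument. send_rows: Moves the arm, as the interface text tells. Its arguments: {"type":"object","properties":{"rotation":{"type":"array","items":{"type":"array","items":{"type":"number"}}},"delta_pos":{"type":"array","items":{"type":"array","items":{"type":"number"}}},"gripper":{"type":"array","items":{"type":"number"}}},"required":["rotation","delta_pos","gripper"]}

```bash
mkdir -p pics; ls; cat > h.py <<'E'
import numpy as np, cv2
from workcell import r
def ray(n,u,v):
    p=r.camera_params(n);K=np.array([[p['fx'],0,p['cx']],[0,p['fy'],p['cy']],[0,0,1]])
    q=cv2.undistortPoints(np.array([[[u,v]]],float),K,np.array(p['D'],float))[0,0]
    E=np.array(p['extrinsics']);R=E[:3,:3];t=E[:3,3]
    return -R.T@t, R.T@np.array([q[0],q[1],1.])
def onplane(n,u,v,z):
    o,d=ray(n,u,v);return o+d*(z-o[2])/d[2]
def proj(n,P):
    p=r.camera_params(n);K=np.array([[p['fx'],0,p['cx']],[0,p['fy'],p['cy']],[0,0,1]]);E=np.array(p['extrinsics'])
    return cv2.projectPoints(np.array([P],float),cv2.Rodrigues(E[:3,:3])[0],E[:3,3],K,np.array(p['D'],float))[0].ravel()
E
python3 - <<'E'
from h import *
a,da=r.capture('scene');b,db=r.capture('top')
np.savez('c0.npz',a=a,da=da,b=b,db=db)
cv2.imwrite('pics/s0.png',a);cv2.imwrite('pics/t0.png',b)
for n in('scene','top'):
    o,d=ray(n,280,210);print(n,o,d,r.camera_params(n)['fx'])
print(r.observe(),r.hold_point_z)
E
```

```text
pics
scene [ 1.23877706 -0.34430695  1.10332101] [-0.52379324  0.26036026 -0.81110002] 510.54402486890393
top [ 0.41343643 -0.004577    1.61957179] [ 0.07390909  0.01667057 -0.99727306] 544.1411075098783
{'clock': 0.1, 'qpos': array([ 1.16451173e+00,  2.07364960e-01,  1.54282755e+00,  9.67664272e-06,
        1.39355458e+00, -1.50505272e-01]), 'qvel': array([ 0.0008543 , -0.00094424, -0.00235918, -0.00016006,  0.00077962,
        0.00036197]), 'joint_torque': array([-6.53928910e-04, -3.84087074e+01, -2.92551720e+01, -3.22799178e-04,
        4.73714434e-03,  1.01628981e-05]), 'position': array([0.14520321, 0.5556339 , 0.23021697]), 'eef_rot': array([ 1.27542102e-01,  9.91832573e-01, -1.03443492e-03, -3.00611714e-04]), 'force': array([-0.14481887, -0.213095  ,  0.32020799]), 'moment': array([ 0.01384869,  0.01387192, -0.04393734]), 'gripper_force': 0.0, 'width': 0.0851131637957592} -0.0187
```

View pics/s0.png

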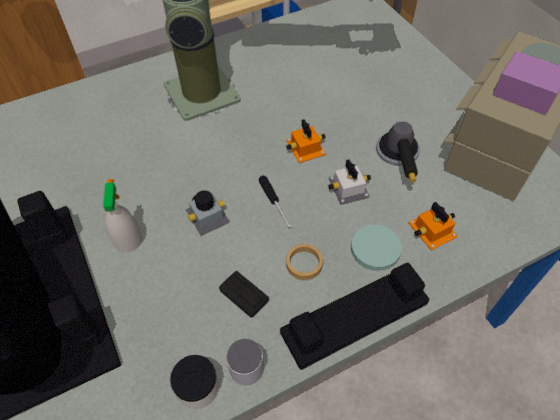

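View pics/t0.png

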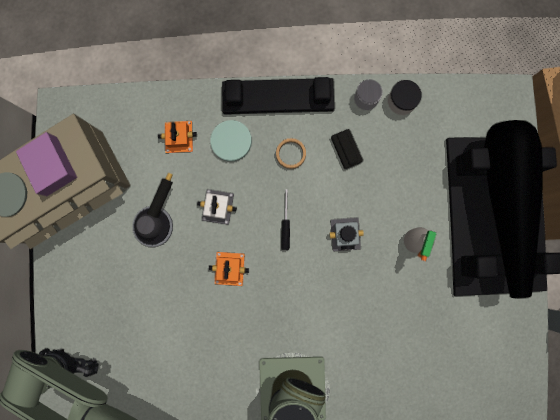

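The T-handle candidates in the top view are the white/aluminium block (216,207) (scene 350,180), the orange look-alikes (229,269) and (179,136), and the grey regulator with a round knob (347,234). I choose the aluminium one at (216,207) and will check it in a close crop.

```bash
python3 - <<'E'
from h import *
c=np.load('c0.npz');a,b,da,db=c['a'],c['b'],c['da'],c['db']
t=cv2.resize(b[175:240,180:255],None,fx=6,fy=6,interpolation=2)
s=cv2.resize(a[150:210,315:385],None,fx=5,fy=5,interpolation=2)
o=np.zeros((400,800,3),np.uint8);o[:390,:450]=t;o[:300,450:800]=s
cv2.imwrite('pics/crop.png',o)
# block bright mask in top
hsv=cv2.cvtColor(b,cv2.COLOR_BGR2HSV)
sub=b[180:235,190:245];g=sub.min(2)
m=(g>175).astype(np.uint8);print(m.sum())
v,u=np.nonzero(m);print('blockpx',u.mean()+190,v.mean()+180,u.min()+190,u.max()+190,v.min()+180,v.max()+180)
print('top centre',onplane('top',(u.min()+u.max())/2+190,(v.min()+v.max())/2+180,.05))
dk=(sub.max(2)<60).astype(np.uint8)
n,l,st,ce=cv2.connectedComponentsWithStats(dk)
for i in range(1,n):
    if st[i,4]>8:
        pts=np.argwhere(l==i)[:,::-1].astype(np.float32)+[190,180]
        print(st[i],pts.mean(0),cv2.minAreaRect(pts.astype(np.float32)))
        print(onplane('top',*pts.mean(0),.088))
# depth-based: pts with height in .07...10 
def cloud(n,d,u0,u1,v0,v1):
    P=[]
    for v in range(v0,v1):
        for u in range(u0,u1):
            if d[v,u]>0:
                o,r_=ray(n,u,v);P.append(o+r_*d[v,u])
    return np.array(P)
for n,d,bb in(('top',db,(190,245,180,235)),('scene',da,(320,380,150,210))):
    P=cloud(n,d,*bb);
    for lo,hi in((.043,.057),(.084,.1)):
        Q=P[(P[:,2]>lo)&(P[:,2]<hi)]
        if len(Q)<3: continue
        xy=Q[:,:2];w,V=np.linalg.eigh(np.cov(xy.T))
        print(n,lo,len(Q),Q.mean(0),xy.min(0),xy.max(0),'axis',np.arctan2(V[1,1],V[0,1]))
E
```

```text
307
blockpx 216.30944625407167 205.2442996742671 204 227 194 222
top centre [0.54048353 0.20894897 0.05      ]
[22 16  5 18 70] [213.84285714 204.6       ] ((214.0, 204.5), (17.0, 4.0), 90.0)
[0.5472068  0.20837209 0.088     ]
[ 7 22  3  4 10] [198.2 203.5] ((198.0, 203.5), (3.0, 2.0), 90.0)
[0.55152727 0.25318044 0.088     ]
[42 27  5  5 16] [233.9375 209.125 ] ((233.9500274658203, 209.15000915527344), (3.1622774600982666, 4.110960960388184), 18.434947967529297)
[0.5328448  0.15131416 0.088     ]
[13 36 22  6 61] [214.2295082  218.93442623] ((213.2770233154297, 219.4121856689453), (21.366872787475586, 4.15900182723999), 8.972626686096191)
[0.50645104 0.20788616 0.088     ]Traceback (most recent call last):
  File "<stdin>", line 29, in <module>
  File "<stdin>", line 26, in cloud
  File "h.py", line 4, in ray
    p=r.camera_params(n);K=np.array([[p['fx'],0,p['cx']],[0,p['fy'],p['cy']],[0,0,1]])
ValueError: time passes only in moves, steps and waits
```

View pics/crop.png

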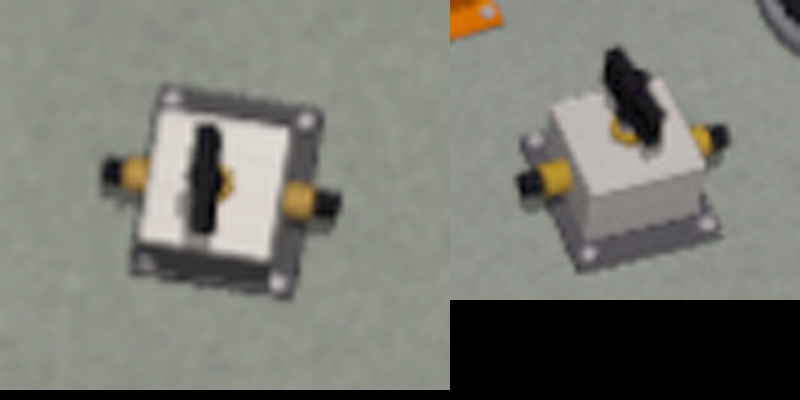

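The crop shows a white/aluminium block on a grey foot with two brass fittings. Its black T-bar lies almost along world x (top px ≈(214,205)), so the choice holds. Next I'll refine it with depth.

```bash
sed -i 's/^def ray/import functools\nPC=functools.lru_cache(None)(lambda n:r.camera_params(n))\ndef ray/; s/p=r.camera_params(n)/p=PC(n)/' h.py
cat >> h.py <<'E'
def cloud(n,d,u0,u1,v0,v1):
    P=[]
    for v in range(v0,v1):
        for u in range(u0,u1):
            if d[v,u]>0:
                o,q=ray(n,u,v);P.append(o+q*d[v,u])
    return np.array(P)
E
python3 - <<'E'
from h import *
c=np.load('c0.npz');a,b,da,db=c['a'],c['b'],c['da'],c['db']
for n,d,bb in(('top',db,(190,245,180,235)),('scene',da,(320,380,150,210))):
    P=cloud(n,d,*bb);
    for lo,hi in((.042,.058),(.083,.1)):
        Q=P[(P[:,2]>lo)&(P[:,2]<hi)]
        if len(Q)<3: continue
        xy=Q[:,:2];w,V=np.linalg.eigh(np.cov(xy.T));rc=cv2.minAreaRect(xy.astype(np.float32))
        print(n,lo,len(Q),Q.mean(0),xy.min(0),xy.max(0),'axis',np.arctan2(V[1,1],V[0,1]),rc)
print(r.observe()['clock'])
# bar ends in top at z=.092
for uv in((213.8,196),(213.8,213.5)): print(onplane('top',*uv,.09))
# scene bar top end pixels
for uv in((334,170),(359,175)): pass
# neighbour: orange nearest & heights
for uv in((229,269),(153,226)): print(onplane('top',*uv,.08))
E
```

```text
top 0.042 404 [0.54883037 0.20883421 0.04951236] [0.51357112 0.17240293] [0.58560193 0.24632488] axis 1.5763940253329318 ((0.5494508147239685, 0.2103503942489624), (0.06712234765291214, 0.06608472764492035), 79.1254653930664)
top 0.083 77 [0.54970112 0.2099744  0.09162462] [0.52343161 0.20249104] [0.57475181 0.21773302] axis 3.0466456561871667 ((0.5492111444473267, 0.21013899147510529), (0.014596116729080677, 0.05209193006157875), 79.74556732177734)
scene 0.042 419 [0.55425017 0.20341046 0.04987748] [0.51324192 0.17101515] [0.58641595 0.24698151] axis -2.4715002000433857 ((0.5492734909057617, 0.20920482277870178), (0.06773802638053894, 0.07043188065290451), 78.41294860839844)
scene 0.083 90 [0.55035818 0.20767764 0.09146611] [0.52231119 0.20008754] [0.57432059 0.21636143] axis 3.0727630293381014 ((0.5485278367996216, 0.2081010937690735), (0.015402289107441902, 0.05154156684875488), 79.91490173339844)
0.1
[0.57152604 0.20787151 0.09      ]
[0.5217609  0.20859284 0.09      ]
[0.36409463 0.16953766 0.08      ]
[0.49090072 0.38693791 0.08      ]
```

The valve is at about (0.549, 0.2095) with the block top at z=0.050 and the bar top at z=0.092, which match the given sizes. The bar's yaw is about -0.08. I'm moving over it now: tool y yaw goes from 1.315 to 1.49, which leaves about 4 rad of clockwise wrist range.

send_rows:
  rotation:
    - [0,0,-0.0875]
    - [0,0,-0.0875]
    - [0,0,0]
    - [0,0,0]
    - [0,0,0]
    - [0,0,0]
    - [0,0,0]
    - [0,0,0]
    - [0,0,0]
    - [0,0,0]
  delta_pos:
    - [0,0,0]
    - [0,0,0]
    - [-31,-22.5,0]
    - [-31,-22.5,0]
    - [-31,-22.5,0]
    - [-31,-22.5,0]
    - [-31,-22.5,0]
    - [-31,-22.5,0]
    - [-31,-22.5,0]
    - [-31,-22.5,0]
  gripper: [85,85,85,85,85,85,85,85,85,85]

```text
clock: 0.93
position: [0.3789, 0.3552, 0.2309]
eef_rot: [0.04, 0.999, -0.0, -0.0]
force: [1.2, 0.6, -0.5]
width: 0.0847
gripper_force: 0.0
```

send_rows:
  rotation:
    - [0,0,0]
    - [0,0,0]
    - [0,0,0]
    - [0,0,0]
    - [0,0,0]
    - [0,0,0]
    - [0,0,0]
    - [0,0,0]
    - [0,0,0]
    - [0,0,0]
  delta_pos:
    - [-31,-22.5,0]
    - [-31,-22.5,0]
    - [-31,-22.5,0]
    - [-31,-22.5,0]
    - [-31,-22.5,0]
    - [-20,-14,0]
    - [0,0,0]
    - [0,0,0]
    - [0,0,0]
    - [0,0,0]
  gripper: [85,85,85,85,85,85,85,85,85,85]

```text
clock: 1.77
position: [0.5412, 0.2175, 0.2309]
eef_rot: [0.04, 0.999, 0.0, -0.001]
force: [-0.2, 0.3, -0.4]
width: 0.0851
gripper_force: 0.0
```

```bash
cat > st.py <<'E'
from h import *
from scipy.spatial.transform import Rotation as R
def state():
    s=r.observe();M=R.from_quat(s['eef_rot']).as_matrix()
    print('t',round(s['clock'],2),'p',s['position'].round(4),'yawY',round(np.arctan2(M[1,1],M[0,1]),4),'zt',M[:,2].round(4),'q',s['qpos'].round(3),'F',s['force'].round(2),'M',s['moment'].round(3),'w',round(s['width'],4),'g',round(s['gripper_force'],1))
    return s,M
E
python3 - <<'E'
from st import *
s,M=state()
print('to goal (tool mm)',(M.T@(np.array([.549,.2095,.06])-s['position'])*1000).round(1))
E
```

```text
t 1.77 p [0.5412 0.2175 0.2309] yawY 1.4913 zt [-1.3e-03  1.0e-04 -1.0e+00] q [ 0.234  0.225  1.52   0.     1.398 -1.258] F [-0.21  0.26 -0.44] M [0.024 0.009 0.003] w 0.0851 g 0.0
to goal (tool mm) [ -8.6  -7.4 170.9]
```

send_rows:
  rotation:
    - [0,0,0]
    - [0,0,0]
    - [0,0,0]
    - [0,0,0]
    - [0,0,0]
    - [0,0,0]
    - [0,0,0]
    - [0,0,0]
    - [0,0,0]
    - [0,0,0]
  delta_pos:
    - [-8.6,-7.4,0]
    - [0,0,25]
    - [0,0,30]
    - [0,0,30]
    - [0,0,30]
    - [0,0,25]
    - [0,0,15]
    - [0,0,15]
    - [0,0,0]
    - [0,0,0]
  gripper: [85,85,85,85,85,85,85,85,85,85]

```text
clock: 2.6
position: [0.5495, 0.2087, 0.0606]
eef_rot: [0.04, 0.999, -0.0, -0.001]
force: [0.2, 1.0, 0.4]
width: 0.0851
gripper_force: 0.0
```

```bash
python3 - <<'E'
from st import *
s,M=state()
a,da=r.capture('scene')
cv2.imwrite('pics/s1.png',cv2.resize(a[120:220,290:410],None,fx=6,fy=6,interpolation=2))
E
```

```text
t 2.6 p [0.5495 0.2087 0.0606] yawY 1.491 zt [-2.e-03 -6.e-04 -1.e+00] q [ 0.216  0.425  1.642 -0.     1.077 -1.275] F [0.19 1.04 0.41] M [ 0.035  0.046 -0.011] w 0.0851 g 0.0
```

View pics/s1.png

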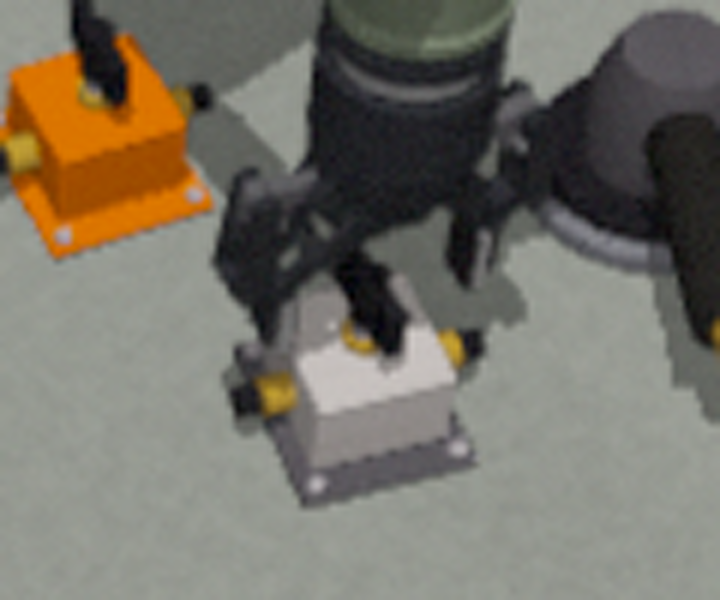

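The fingers straddle the T-bar: the bar is at about (375,305) in the crop, with fingers at (255,270) and (475,230), clear of the polisher. Closing now.

send_rows:
  rotation:
    - [0,0,0]
    - [0,0,0]
    - [0,0,0]
    - [0,0,0]
    - [0,0,0]
    - [0,0,0]
    - [0,0,0]
    - [0,0,0]
    - [0,0,0]
    - [0,0,0]
  delta_pos:
    - [0,0,0]
    - [0,0,0]
    - [0,0,0]
    - [0,0,0]
    - [0,0,0]
    - [0,0,0]
    - [0,0,0]
    - [0,0,0]
    - [0,0,0]
    - [0,0,0]
  gripper: [60,40,20,5,5,5,5,5,5,5]

```text
clock: 3.48
position: [0.5506, 0.2093, 0.0618]
eef_rot: [0.04, 0.999, 0.001, 0.0]
force: [-1.6, 3.8, 3.8]
width: 0.0088
gripper_force: 60.8
```

```bash
python3 -c "
from st import *
state()"
```

```text
t 3.48 p [0.5506 0.2093 0.0618] yawY 1.49 zt [ 7.0e-04  1.2e-03 -1.0e+00] q [ 2.160e-01  4.240e-01  1.641e+00  1.000e-03  1.076e+00 -1.275e+00] F [-1.6   3.79  3.81] M [0.579 0.206 0.006] w 0.0088 g 60.8
```

send_rows:
  rotation:
    - [0,0,0.05]
    - [0,0,0.1]
    - [0,0,0.1]
    - [0,0,0.1]
    - [0,0,0.1]
    - [0,0,0.1]
    - [0,0,0.1]
    - [0,0,0.1]
    - [0,0,0.05]
    - [0,0,0]
  delta_pos:
    - [0,0,0]
    - [0,0,0]
    - [0,0,0]
    - [0,0,0]
    - [0,0,0]
    - [0,0,0]
    - [0,0,0]
    - [0,0,0]
    - [0,0,0]
    - [0,0,0]
  gripper: [5,5,5,5,5,5,5,5,5,5]

```text
clock: 4.32
position: [0.5497, 0.2077, 0.0617]
eef_rot: [0.427, 0.904, -0.001, -0.0]
force: [-3.0, -0.5, 6.4]
width: 0.0093
gripper_force: 61.2
```

```bash
python3 -c "
from st import *
state()"
```

```text
t 4.32 p [0.5497 0.2077 0.0617] yawY 0.6886 zt [-0.0018 -0.0018 -1.    ] q [ 0.215  0.423  1.642 -0.002  1.079 -0.473] F [-3.02 -0.52  6.4 ] M [-0.09   0.554 -0.007] w 0.0093 g 61.2
```

send_rows:
  rotation:
    - [0,0,0.1]
    - [0,0,0.1]
    - [0,0,0.1]
    - [0,0,0.1]
    - [0,0,0.1]
    - [0,0,0.1]
    - [0,0,0.1]
    - [0,0,0.1]
    - [0,0,0.1]
    - [0,0,0]
  delta_pos:
    - [0,0,0]
    - [0,0,0]
    - [0,0,0]
    - [0,0,0]
    - [0,0,0]
    - [0,0,0]
    - [0,0,0]
    - [0,0,0]
    - [0,0,0]
    - [0,0,0]
  gripper: [5,5,5,5,5,5,5,5,5,5]

```text
clock: 5.15
position: [0.5478, 0.2073, 0.0617]
eef_rot: [0.778, 0.628, -0.003, -0.001]
force: [-9.5, -2.0, 10.6]
width: 0.009
gripper_force: 62.0
```

```bash
python3 -c "
from st import *
state()"
```

```text
t 5.15 p [0.5478 0.2073 0.0617] yawY -0.2129 zt [-0.0062 -0.0028 -1.    ] q [ 0.215  0.422  1.643 -0.002  1.083  0.429] F [-9.5  -1.96 10.58] M [-0.244  1.273 -0.068] w 0.009 g 62.0
```

send_rows:
  rotation:
    - [0,0,0]
    - [0,0,0.05]
    - [0,0,0.05]
    - [0,0,0.05]
    - [0,0,0]
    - [0,0,0]
    - [0,0,0]
    - [0,0,0]
    - [0,0,0]
    - [0,0,0]
  delta_pos:
    - [-0.6,-1.1,-0.5]
    - [0,0,0]
    - [0,0,0]
    - [0,0,0]
    - [0,0,0]
    - [0,0,0]
    - [0,0,0]
    - [0,0,0]
    - [0,0,0]
    - [0,0,0]
  gripper: [5,5,5,5,5,5,5,5,5,5]

```text
clock: 5.98
position: [0.5474, 0.2074, 0.0617]
eef_rot: [0.822, 0.569, -0.002, -0.0]
force: [-4.8, -1.1, 5.2]
width: 0.0092
gripper_force: 61.3
```

```bash
cat > rd.py <<'E'
from st import *
state()
L=[]
for i in range(3):
    s=r.observe();L.append((s['moment'][2],s['joint_torque'][5],s['force'][0],s['force'][1],s['force'][2],s['qpos'][5]));r.capture('top')
print(np.array(L).round(4))
E
python3 rd.py
```

```text
t 5.98 p [0.5474 0.2074 0.0617] yawY -0.3599 zt [-0.0041 -0.0017 -1.    ] q [ 2.150e-01  4.200e-01  1.646e+00 -1.000e-03  1.080e+00  5.750e-01] F [-4.83 -1.06  5.19] M [-0.019  0.761 -0.009] w 0.0092 g 61.3
[[-0.0091 -0.0384 -4.8289 -1.0611  5.1924  0.5752]
 [-0.0511 -0.0384 -5.2287 -0.6631  6.0676  0.5751]
 [-0.0483 -0.0384 -4.4991  0.2002  6.9407  0.5751]]
```

send_rows:
  rotation:
    - [0,0,0]
    - [0,0,0.03]
    - [0,0,0.04]
    - [0,0,0.04]
    - [0,0,0.03]
    - [0,0,0]
    - [0,0,0]
    - [0,0,0]
    - [0,0,0]
    - [0,0,0]
  delta_pos:
    - [-0.5,-0.9,-0.5]
    - [0,0,0]
    - [0,0,0]
    - [0,0,0]
    - [0,0,0]
    - [0,0,0]
    - [0,0,0]
    - [0,0,0]
    - [0,0,0]
    - [0,0,0]
  gripper: [5,5,5,5,5,5,5,5,5,5]

```text
clock: 6.97
position: [0.5471, 0.2076, 0.0618]
eef_rot: [0.86, 0.51, -0.001, -0.0]
force: [-3.6, -1.6, 2.0]
width: 0.0093
gripper_force: 60.6
```

```bash
cat > rd.py <<'E'
from st import *
s,M=state()
print('tau6',s['joint_torque'][5].round(4),'turned',round(s['qpos'][5]+1.275,3))
E
python3 rd.py
```

```text
t 6.97 p [0.5471 0.2076 0.0618] yawY -0.4995 zt [-0.0024 -0.001  -1.    ] q [ 2.150e-01  4.190e-01  1.648e+00 -1.000e-03  1.077e+00  7.150e-01] F [-3.64 -1.62  2.01] M [-0.157  0.854 -0.003] w 0.0093 g 60.6
tau6 0.0188 turned 1.99
```

send_rows:
  rotation:
    - [0,0,0.02]
    - [0,0,0.04]
    - [0,0,0.04]
    - [0,0,0.02]
    - [0,0,0.02]
    - [0,0,0]
    - [0,0,0]
    - [0,0,0]
    - [0,0,0]
    - [0,0,0]
  delta_pos:
    - [0,0,0]
    - [0,0,0]
    - [0,0,0]
    - [0,0,0]
    - [0,0,0]
    - [0,0,0]
    - [0,0,0]
    - [0,0,0]
    - [0,0,0]
    - [0,0,0]
  gripper: [5,5,5,5,5,5,5,5,5,5]

```text
clock: 7.8
position: [0.5469, 0.2078, 0.0618]
eef_rot: [0.894, 0.449, -0.001, -0.0]
force: [-5.8, -1.5, 2.7]
width: 0.0089
gripper_force: 60.7
```

```bash
python3 rd.py
```

```text
t 7.8 p [0.5469 0.2078 0.0618] yawY -0.6398 zt [-2.9e-03 -8.0e-04 -1.0e+00] q [ 0.215  0.419  1.648 -0.     1.078  0.855] F [-5.77 -1.49  2.73] M [-0.114  0.98  -0.069] w 0.0089 g 60.7
tau6 -0.04 turned 2.13
```

send_rows:
  rotation:
    - [0,0,0.02]
    - [0,0,0.04]
    - [0,0,0.04]
    - [0,0,0.02]
    - [0,0,0.02]
    - [0,0,0]
    - [0,0,0]
    - [0,0,0]
    - [0,0,0]
    - [0,0,0]
  delta_pos:
    - [0,0,0]
    - [0,0,0]
    - [0,0,0]
    - [0,0,0]
    - [0,0,0]
    - [0,0,0]
    - [0,0,0]
    - [0,0,0]
    - [0,0,0]
    - [0,0,0]
  gripper: [5,5,5,5,5,5,5,5,5,5]

```text
clock: 8.63
position: [0.5466, 0.208, 0.0617]
eef_rot: [0.923, 0.385, -0.002, -0.0]
force: [-6.6, -0.3, 3.3]
width: 0.0091
gripper_force: 60.8
```

```bash
python3 rd.py
```

```text
t 8.63 p [0.5466 0.208  0.0617] yawY -0.7798 zt [-3.4e-03 -4.0e-04 -1.0e+00] q [0.215 0.419 1.648 0.    1.078 0.995] F [-6.59 -0.27  3.3 ] M [-0.023  1.012 -0.024] w 0.0091 g 60.8
tau6 -0.0397 turned 2.27
```

send_rows:
  rotation:
    - [0,0,0.02]
    - [0,0,0.04]
    - [0,0,0.04]
    - [0,0,0.02]
    - [0,0,0.02]
    - [0,0,0]
    - [0,0,0]
    - [0,0,0]
    - [0,0,0]
    - [0,0,0]
  delta_pos:
    - [-0.8,-0.8,-0.3]
    - [0,0,0]
    - [0,0,0]
    - [0,0,0]
    - [0,0,0]
    - [0,0,0]
    - [0,0,0]
    - [0,0,0]
    - [0,0,0]
    - [0,0,0]
  gripper: [5,5,5,5,5,5,5,5,5,5]

```text
clock: 9.47
position: [0.5464, 0.2082, 0.0618]
eef_rot: [0.948, 0.32, -0.001, -0.0]
force: [-3.7, 2.8, -6.4]
width: 0.0089
gripper_force: 59.4
```

```bash
python3 rd.py
```

```text
t 9.47 p [0.5464 0.2082 0.0618] yawY -0.9199 zt [-1.3e-03  2.0e-04 -1.0e+00] q [2.160e-01 4.170e-01 1.651e+00 1.000e-03 1.075e+00 1.136e+00] F [-3.72  2.77 -6.44] M [ 0.474  0.484 -0.056] w 0.0089 g 59.4
tau6 -0.023 turned 2.411
```

send_rows:
  rotation:
    - [0,0,0.02]
    - [0,0,0.04]
    - [0,0,0.04]
    - [0,0,0.02]
    - [0,0,0.02]
    - [0,0,0]
    - [0,0,0]
    - [0,0,0]
    - [0,0,0]
    - [0,0,0]
  delta_pos:
    - [0,0,0.2]
    - [0,0,0]
    - [0,0,0]
    - [0,0,0]
    - [0,0,0]
    - [0,0,0]
    - [0,0,0]
    - [0,0,0]
    - [0,0,0]
    - [0,0,0]
  gripper: [5,5,5,5,5,5,5,5,5,5]

```text
clock: 10.3
position: [0.5462, 0.2085, 0.0618]
eef_rot: [0.968, 0.253, -0.001, -0.0]
force: [-3.7, 3.9, -5.7]
width: 0.0091
gripper_force: 59.2
```

```bash
python3 rd.py
```

```text
t 10.3 p [0.5462 0.2085 0.0618] yawY -1.0603 zt [-1.6e-03  6.0e-04 -1.0e+00] q [2.160e-01 4.170e-01 1.651e+00 1.000e-03 1.075e+00 1.276e+00] F [-3.67  3.92 -5.69] M [0.705 0.674 0.058] w 0.0091 g 59.2
tau6 0.0346 turned 2.551
```

send_rows:
  rotation:
    - [0,0,0.02]
    - [0,0,0.02]
    - [0,0,0.02]
    - [0,0,0.02]
    - [0,0,0]
    - [0,0,0]
    - [0,0,0]
    - [0,0,0]
    - [0,0,0]
    - [0,0,0]
  delta_pos:
    - [0,0,0.2]
    - [0,0,0]
    - [0,0,0]
    - [0,0,0]
    - [0,0,0]
    - [0,0,0]
    - [0,0,0]
    - [0,0,0]
    - [0,0,0]
    - [0,0,0]
  gripper: [5,5,5,5,5,5,5,5,5,5]

```text
clock: 11.13
position: [0.5461, 0.2086, 0.0618]
eef_rot: [0.977, 0.214, -0.001, -0.001]
force: [-4.4, 3.5, -4.3]
width: 0.0093
gripper_force: 59.4
```

```bash
python3 rd.py
```

```text
t 11.13 p [0.5461 0.2086 0.0618] yawY -1.14 zt [-1.7e-03  8.0e-04 -1.0e+00] q [2.160e-01 4.170e-01 1.651e+00 1.000e-03 1.075e+00 1.356e+00] F [-4.41  3.46 -4.28] M [0.747 0.75  0.158] w 0.0093 g 59.4
tau6 0.1401 turned 2.631
```

send_rows:
  rotation:
    - [0,0,0.02]
    - [0,0,0.02]
    - [0,0,0]
    - [0,0,0]
    - [0,0,0]
    - [0,0,0]
    - [0,0,0]
    - [0,0,0]
    - [0,0,0]
    - [0,0,0]
  delta_pos:
    - [0,0,0]
    - [0,0,0]
    - [0,0,0]
    - [0,0,0]
    - [0,0,0]
    - [0,0,0]
    - [0,0,0]
    - [0,0,0]
    - [0,0,0]
    - [0,0,0]
  gripper: [5,5,5,5,5,5,5,5,5,5]

```text
clock: 11.97
position: [0.5461, 0.2087, 0.0618]
eef_rot: [0.981, 0.194, -0.001, -0.001]
force: [-4.1, 3.8, -5.7]
width: 0.009
gripper_force: 59.4
```

```bash
python3 rd.py
```

```text
t 11.97 p [0.5461 0.2087 0.0618] yawY -1.1797 zt [-1.8e-03  8.0e-04 -1.0e+00] q [2.160e-01 4.170e-01 1.651e+00 1.000e-03 1.075e+00 1.396e+00] F [-4.09  3.79 -5.73] M [0.781 0.791 0.192] w 0.009 g 59.4
tau6 0.1942 turned 2.671
```

Torque is rising steadily, so the screw is on its seat. One small step more, then hold.

send_rows:
  rotation:
    - [0,0,0.015]
    - [0,0,0.015]
    - [0,0,0]
    - [0,0,0]
    - [0,0,0]
    - [0,0,0]
    - [0,0,0]
    - [0,0,0]
    - [0,0,0]
    - [0,0,0]
  delta_pos:
    - [0,0,0]
    - [0,0,0]
    - [0,0,0]
    - [0,0,0]
    - [0,0,0]
    - [0,0,0]
    - [0,0,0]
    - [0,0,0]
    - [0,0,0]
    - [0,0,0]
  gripper: [5,5,5,5,5,5,5,5,5,5]

```text
clock: 12.8
position: [0.5461, 0.2087, 0.0619]
eef_rot: [0.984, 0.18, -0.001, -0.001]
force: [-4.3, 4.2, -6.4]
width: 0.0093
gripper_force: 59.5
```

```bash
python3 rd.py
```

```text
t 12.8 p [0.5461 0.2087 0.0619] yawY -1.2096 zt [-1.7e-03  9.0e-04 -1.0e+00] q [2.160e-01 4.170e-01 1.651e+00 1.000e-03 1.075e+00 1.425e+00] F [-4.29  4.17 -6.43] M [0.838 0.79  0.246] w 0.0093 g 59.5
tau6 0.2351 turned 2.7
```

send_rows:
  rotation:
    - [0,0,-0.05]
    - [0,0,-0.1]
    - [0,0,-0.1]
    - [0,0,-0.1]
    - [0,0,-0.1]
    - [0,0,-0.1]
    - [0,0,-0.1]
    - [0,0,-0.1]
    - [0,0,-0.1]
    - [0,0,0]
  delta_pos:
    - [0,0,0]
    - [0,0,0]
    - [0,0,0]
    - [0,0,0]
    - [0,0,0]
    - [0,0,0]
    - [0,0,0]
    - [0,0,0]
    - [0,0,0]
    - [0,0,0]
  gripper: [5,5,5,5,5,5,5,5,5,5]

```text
clock: 13.63
position: [0.5474, 0.2074, 0.0619]
eef_rot: [0.822, 0.57, -0.0, 0.001]
force: [-0.5, 0.6, -8.6]
width: 0.0094
gripper_force: 59.0
```

```bash
python3 rd.py
```

```text
t 13.63 p [0.5474 0.2074 0.0619] yawY -0.3587 zt [ 7.e-04 -1.e-03 -1.e+00] q [ 2.150e-01  4.170e-01  1.650e+00 -1.000e-03  1.074e+00  5.740e-01] F [-0.46  0.58 -8.56] M [0.071 0.258 0.011] w 0.0094 g 59.0
tau6 -0.6399 turned 1.849
```

send_rows:
  rotation:
    - [0,0,-0.06]
    - [0,0,-0.1]
    - [0,0,-0.1]
    - [0,0,-0.1]
    - [0,0,-0.1]
    - [0,0,-0.1]
    - [0,0,-0.1]
    - [0,0,-0.1]
    - [0,0,-0.1]
    - [0,0,0]
  delta_pos:
    - [0,0,0]
    - [0,0,0]
    - [0,0,0]
    - [0,0,0]
    - [0,0,0]
    - [0,0,0]
    - [0,0,0]
    - [0,0,0]
    - [0,0,0]
    - [0,0,0]
  gripper: [5,5,5,5,5,5,5,5,5,5]

```text
clock: 14.47
position: [0.5492, 0.2075, 0.0619]
eef_rot: [0.511, 0.86, 0.001, 0.002]
force: [5.2, 1.6, -14.7]
width: 0.0089
gripper_force: 58.2
```

send_rows:
  rotation:
    - [0,0,0]
    - [0,0,0]
    - [0,0,0]
    - [0,0,0]
    - [0,0,0]
    - [0,0,0]
    - [0,0,0]
    - [0,0,0]
    - [0,0,0]
    - [0,0,0]
  delta_pos:
    - [0,0,0]
    - [0,0,0]
    - [0,0,0]
    - [0,0,0]
    - [0,0,0]
    - [0,0,0]
    - [0,0,0]
    - [0,0,0]
    - [0,0,0]
    - [0,0,0]
  gripper: [5,5,5,5,5,15,25,35,50,60]

```text
clock: 15.3
position: [0.5479, 0.2082, 0.0634]
eef_rot: [0.511, 0.86, 0.001, 0.001]
force: [0.2, 0.5, -0.2]
width: 0.0579
gripper_force: 0.0
```

```bash
python3 rd.py
```

```text
t 15.3 p [0.5479 0.2082 0.0634] yawY 0.4992 zt [ 2.3e-03  3.0e-04 -1.0e+00] q [ 0.216  0.416  1.649 -0.     1.075 -0.283] F [ 0.18  0.51 -0.25] M [ 0.059 -0.006 -0.04 ] w 0.0579 g 0.0
tau6 0.008 turned 0.992
```

send_rows:
  rotation:
    - [0,0,0]
    - [0,0,0]
    - [0,0,0]
    - [0,0,0]
    - [0,0,0]
    - [0,0,0]
    - [0,0,0]
    - [0,0,0]
    - [0,0,0]
    - [0,0,0]
  delta_pos:
    - [0,0,-5]
    - [0,0,-15]
    - [0,0,-25]
    - [0,0,-30]
    - [0,0,-30]
    - [0,0,-30]
    - [0,0,-25]
    - [0,0,0]
    - [0,0,0]
    - [0,0,0]
  gripper: [60,60,60,60,60,60,60,60,60,60]

```text
clock: 16.13
position: [0.5465, 0.208, 0.2219]
eef_rot: [0.51, 0.86, -0.0, -0.0]
force: [-0.6, -0.3, -0.6]
width: 0.06
gripper_force: 0.0
```

```bash
python3 - <<'E'
from st import *
state()
a,d=r.capture('scene')
cv2.imwrite('pics/s2.png',a[80:300,200:460].repeat(3,0).repeat(3,1)[:600,:780])
P=cloud('scene',d,320,380,150,205);Q=P[(P[:,2]>.083)&(P[:,2]<.1)]
if len(Q)>3:
    w,V=np.linalg.eigh(np.cov(Q[:,:2].T));print(len(Q),Q.mean(0),'axis',np.arctan2(V[1,1],V[0,1])%np.pi-np.pi,cv2.minAreaRect(Q[:,:2].astype(np.float32)))
E
```

```text
t 16.13 p [0.5465 0.208  0.2219] yawY 0.4999 zt [-7.e-04 -2.e-04 -1.e+00] q [ 0.216  0.235  1.527 -0.     1.38  -0.284] F [-0.65 -0.28 -0.57] M [-0.009  0.008 -0.004] w 0.06 g 0.0
89 [0.55088174 0.20709108 0.0911454 ] axis -1.0789371010227207 ((0.5490740537643433, 0.20930875837802887), (0.015714874491095543, 0.056947771459817886), 34.41120529174805)
```

View pics/s2.png

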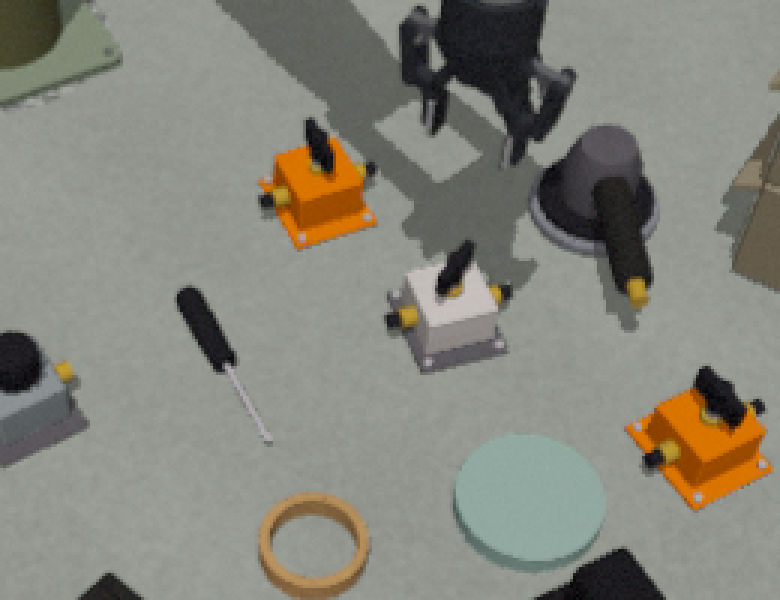

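The gripper is clear and the T-bar (crop 455,268) stands free at yaw -1.08, which matches the wrist angle when I let go. The neighbouring things look undisturbed. Handing in.

```bash
python3 -c "
from workcell import r
print(r.close_job())"
```

```text
the job is handed in; nothing more can be done
None
```

The job is handed in, with no verdict returned: the screw was bottomed at about 0.2 N m (by wrist torque) and held, then backed off about 1.56 rad from the estimated first touch and released, and the last picture showed nothing else disturbed.

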